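# Sort the stone chisels by length into their rack

### The arm

A 6-joint arm with a two-finger parallel gripper is mounted at the origin on a cart in front of the work surface, level with it; the furniture and walls round the work are solid. World frame = base frame: x ahead of the robot, y to its left, z up, the work surface at z = 0. Lengths are in m, angles in degrees, forces in N, time in s.
With the tool pointing down it reaches from about 0.35 to 0.875 m from the base axis. Payload 4.2 kg.
Tool frame: the origin (TCP) lies between the finger pads; the fingertips stand 17 mm ahead of it and the grasp point (between the pads) lies 2 mm behind it; z points along the fingers, y is the line along which they close (so a half turn about z gives the same grasp; the last joint's range is limited). The gripper opens to 87 mm and grips with 3 to 60 N. Pads are 19 mm wide; open, the fingers measure 117 mm over their backs; the gripper's body (75 mm by 190 mm) begins 51 mm behind the grasp point.
Start: joints at [-56.517, 22.042, 0.453, 0, -68.411, -14.817], TCP at [0.2, -0.592, 0.24] pointing down, gripper open.
Joint ranges: [-179.83, 179.83], [-69.29, 118.12], [-61.27, 80.66], [-181.25, 117.63], [-171.15, -9.14], [-177.46, 177.46]. Speed limits (degrees/s): [159.86, 159.86, 180, 180, 180, 180].

### API

Orientations are given as a 3x3 rotation matrix whose columns are the frame's x, y, z axes.
In Python, from station import r gives the robot as it stands.
- The arm moves only by the tool servo_tool, never from a script. Its argument "targets" is a list of rows, each a list of 5 numbers: the shift along the world's x, y, z in units of 30 mm (1.0 is 30 mm), then the turn about the world's z in rad, then the finger opening in mm, from 0 to 87. In form: [[x, y, z, turn, gripper], ...]. A call has exactly 5 rows; each row is the pose to reach, as a shift and turn from the pose commanded when the call began; what a row does not reach only later rows make up. A row lasts 1/12 s, in which the tool goes at most 41.7 mm and 7.16 degrees, less where a joint would pass 70% of its speed; a pose out of reach is approached as far as the arm can. A call with a gripper value outside its range is refused whole. The fingers move at their own pace and stop on an object; the grip force is fixed at half the most. Time passes only in rows, so rows that repeat a pose let the fingers close, or fill a call up. It gives the time, the measured TCP pose, the force, the opening and the grip force at its end, in the units of the state.
- r.sense(): the state, without advancing time (a new reading comes with each control period).
- r.capture(name): name is "scene" or "side" or "wrist"; returns a dict with "pixels" (400x640x3 uint8, red, green, blue), "fx", "fy", "cx", "cy" (pixels), "world_from_camera" (4x4, takes a point from camera to world coordinates). Camera axes: x right, y down, z forward; pixel columns grow to the right and rows downward; lengths in m; the calibration is good to about 2 mm. A picture is of the moment at which its call begins. There is no depth.
- r.finish_job(): hands the job in; it is judged then, once.
The state is a dict: "time_s": time; "joints": joint angles; "joint_velocities": joint speeds; "effort": joint torques, N m; "tcp_pos": TCP position; "ee_rot": TCP orientation; "wrist_force": force on the tool from outside, world axes, zero at the start; "moment": the same for the moment, N m; "gripper_width": opening from 0.0 (shut) to 1.0 (fully open); "gripper_force": force on a finger pad.
Only numpy, scipy, OpenCV 4.12 (cv2) and the standard library are available. Lean on these libraries where they do the work, as an engineer would, in place of code of your own. Each camera call takes 0.05 s, during which the arm holds its last target. There are 200 camera calls.

### The job

Sort the three straight steel chisels by length in the wooden rack, each in the cradle made for its length: shortest chisel in the shortest cradle, medium in the medium-length cradle, longest in the longest. The medium one has been put away in the longest cradle by mistake, and the other two lie on the bench left of the rack; each must finally lie flat on the floor of its own cradle between the two end walls, either way round. Leave the sharpening slip and the pencil where they are.

Things in the scene. Friction and masses are not known exactly. Their poses are not given: they have to be found in the camera images.
- rack: Plywood rack board fixed to the bench to the right of the robot's middle line, 235 (its x) x 262 (its y) x 10 mm thick, origin at the centre of its underside. Three wooden cradles stand side by side on it, 75 mm apart along the board's x; which cradle has which place varies.
- chisel_short: The short chisel: straight slim octagonal steel chisel, light grey, 160 mm long, up to 12 mm wide and 9 mm thick, 78 g nominal. It starts lying loose on the bench left of the rack, roughly along the robot's x. Origin at the middle of its length on its underside, y along its length (cutting end at -y), z up. Grip across the shank at mid-length.
- short_mid (a point): The point inside the short chisel at the middle of its length, 4.5 mm above the underside; same axes as the chisel.
- cradle_short_floor (a point): Centre of the inner floor of the short cradle, 16 mm above the bench: a wooden trough along its y (x across, z up) for the short chisel, 174 mm long inside between end walls 8 mm thick that rise 14 mm above the floor. At each end a pair of side fences 34 mm long and 12 mm high leaves 29 mm between them; in between the trough has no sides, so fingers fit beside the shank. The floor is 44 mm wide.
- chisel_medium: The medium chisel: straight octagonal steel gouge, darker grey, 190 mm long, up to 15 mm wide and 11 mm thick, 139 g nominal. It starts lying in the long cradle, which is the wrong one. Origin at the middle of its length on its underside, y along its length (cutting end at -y), z up. Grip across the shank at mid-length.
- medium_mid (a point): The point inside the medium chisel at the middle of its length, 5.5 mm above the underside; same axes as the chisel.
- cradle_medium_floor (a point): Centre of the inner floor of the medium cradle, 16 mm above the bench: a wooden trough along its y (x across, z up) for the medium chisel, 204 mm long inside between end walls 8 mm thick that rise 14 mm above the floor. At each end a pair of side fences 34 mm long and 12 mm high leaves 29 mm between them; in between the trough has no sides, so fingers fit beside the shank. The floor is 44 mm wide.
- chisel_long: The long chisel: straight octagonal steel point chisel, light grey, tapering to a point, 220 mm long, up to 17 mm wide and 13 mm thick, 225 g nominal. It starts lying loose on the bench left of the rack, roughly along the robot's x. Origin at the middle of its length on its underside, y along its length (cutting end at -y), z up. Grip across the shank at mid-length.
- long_mid (a point): The point inside the long chisel at the middle of its length, 6.5 mm above the underside; same axes as the chisel.
- cradle_long_floor (a point): Centre of the inner floor of the long cradle, 16 mm above the bench: a wooden trough along its y (x across, z up) for the long chisel, 234 mm long inside between end walls 8 mm thick that rise 14 mm above the floor. At each end a pair of side fences 34 mm long and 12 mm high leaves 29 mm between them; in between the trough has no sides, so fingers fit beside the shank. The floor is 44 mm wide.
- slip_stone: Grey sharpening slip, 40 x 110 x 13 mm, lying loose behind the chisels; a bystander. Origin at the centre of its underside, y along its length.
- pencil: Orange pencil, 168 mm long, 8 mm thick, lying loose behind the rack; a bystander. Origin at mid-length on its underside, y along its length.

How it is judged:
By the outcome, as a careful person would: the job done as asked, in the order asked, and still so for the second after the job is handed in, with the robot touching nothing.
It also fails if it takes over 64 s, if anything falls off the work surface, if the arm or the gripper's body presses on something with over 40 N, if the wrist force passes 120 N, or if a joint passes its speed limit or range.

## Working session

There is one attempt and no reset: what is moved stays moved. The work goes in short steps, Python scripts to look and compute and a tool call to move; the robot and the scene stay as the last step left them, time stands still between calls to the robot, and variables do not carry over. Pictures are saved under pics/ and viewed, at most 10 in all, crops included, and the job is handed in when it is done.

Besides the shell and the picture viewer there is one more tool, called after "Emit:" by a JSON object that holds its "method" and its "body". servo_tool: Moves the arm, as the interface text tells. Its arguments: {"type":"object","properties":{"targets":{"type":"array","items":{"type":"array","items":{"type":"number"}}}},"required":["targets"]}

```bash
mkdir -p pics; ls; python3 - <<'E'
from station import r
import cv2,pickle
d={}
for n in("scene","side","wrist"):
    c=r.capture(n);d[n]=c
    cv2.imwrite(f"pics/{n}0.png",c["pixels"][:,:,::-1])
    print(n,c["fx"],c["cx"],c["cy"],c["world_from_camera"].round(3).tolist() if hasattr(c["world_from_camera"],'round') else c["world_from_camera"])
pickle.dump(d,open("c0.pkl","wb"))
s=r.sense();print(s["time_s"],s["tcp_pos"],s["ee_rot"],s["gripper_width"])
E
```

```text
pics
scene 463.0312309449014 324.8331156707347 199.55527420496705 [[-0.909, -0.24, 0.342, 0.273], [-0.417, 0.528, -0.739, 0.594], [-0.003, -0.814, -0.58, 0.608], [0.0, 0.0, 0.0, 1.0]]
side 464.8329162239928 320.15651324231385 193.728324468515 [[-0.949, -0.199, 0.246, 0.363], [-0.316, 0.642, -0.698, 0.555], [-0.019, -0.74, -0.672, 0.689], [0.0, 0.0, 0.0, 1.0]]
wrist 280.66482658196657 317.6596903105804 199.46318351442488 [[-0.32, 0.91, 0.264, 0.128], [0.948, 0.306, 0.091, -0.616], [0.002, 0.279, -0.96, 0.384], [0.0, 0.0, 0.0, 1.0]]
0.15 [ 0.1999116  -0.59171617  0.23870779] [[-9.47432949e-01 -3.19953754e-01 -6.34115786e-04]
 [-3.19954366e-01  9.47431673e-01  1.55838863e-03]
 [ 1.02169087e-04  1.67935685e-03 -9.99998585e-01]] 1.0013216537677008
```

View pics/scene0.png

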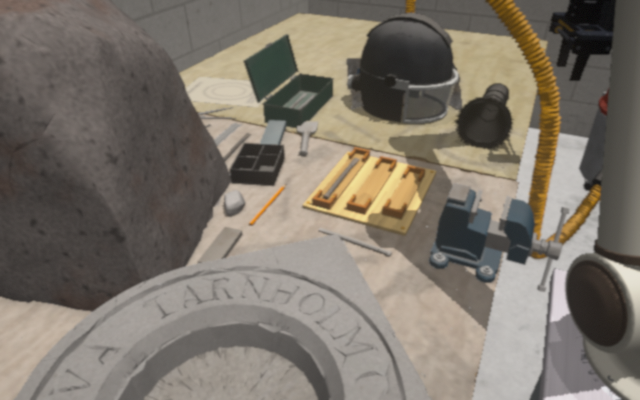

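View pics/side0.png

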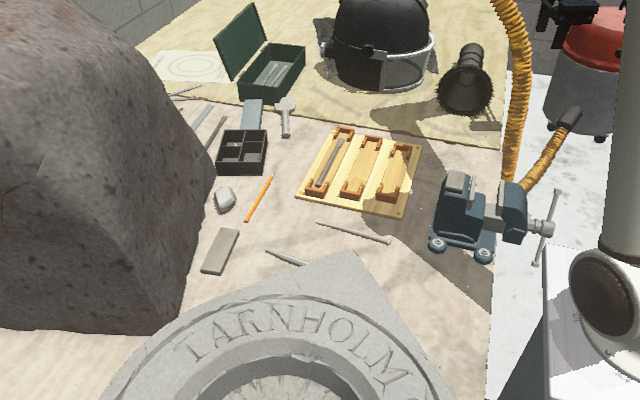

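The side view shows the rack at cols 297-422 with the dark gouge in its far cradle. One bare chisel lies at (316,222)-(390,243), and a second at (265,251)-(310,265) is partly hidden behind the round stone. Next I turn pixels into positions.

```bash
cat > h.py <<'E'
import numpy as np,cv2,pickle
def w(c,u,v,z=0.):
    T=np.array(c["world_from_camera"]);d=T[:3,:3]@[(u-c["cx"])/c["fx"],(v-c["cy"])/c["fy"],1]
    return T[:3,3]+d*(z-T[2,3])/d[2]
def topdown(c,x0,x1,y0,y1,s,z):
    # image: up=+x, left=+y ; s px/m
    T=np.linalg.inv(np.array(c["world_from_camera"]))
    xs,ys=np.meshgrid(np.arange(x1,x0,-1/s),np.arange(y1,y0,-1/s),indexing='ij')
    P=np.stack([xs,ys,np.full_like(xs,z),np.ones_like(xs)],-1)@T.T
    u=P[...,0]/P[...,2]*c["fx"]+c["cx"];v=P[...,1]/P[...,2]*c["fy"]+c["cy"]
    return cv2.remap(c["pixels"][:,:,::-1].copy(),u.astype('f4'),v.astype('f4'),cv2.INTER_CUBIC)
def grid(im,x0,x1,y0,y1,s):
    for x in np.arange(np.ceil(x0*20)/20,x1,.05):
        i=int((x1-x)*s);im[i,::4]=(0,0,255);cv2.putText(im,f"{x:.2f}",(0,i),0,.4,(0,0,255))
    for y in np.arange(np.ceil(y0*20)/20,y1,.05):
        j=int((y1-y)*s);im[::4,j]=(255,0,0);cv2.putText(im,f"{y:.2f}",(j,10),0,.4,(255,0,0))
    return im
E
python3 - <<'E'
from h import *
d=pickle.load(open("c0.pkl","rb"));c=d["side"]
for n,pts in dict(side=[(316,222),(390,243),(265,251),(310,265),(334,129),(422,144),(405,218),(297,198)],scene=[(318,233),(391,254),(349,149),(437,168),(405,230),(304,208)]).items():
    for p in pts: print(n,p,w(d[n],*p,.006).round(3))
b=(.25,.75,-.4,.2,1200)
b=(.25,.75,-.45,.15,1200)
cv2.imwrite("pics/td.png",grid(topdown(c,*b,.016),*b))
E
```

```text
side (316, 222) [ 0.594 -0.07   0.006]
side (390, 243) [ 0.438 -0.059  0.006]
side (265, 251) [0.663 0.034 0.006]
side (310, 265) [0.568 0.04  0.006]
side (334, 129) [ 0.657 -0.4    0.006]
side (422, 144) [ 0.431 -0.401  0.006]
side (405, 218) [ 0.423 -0.135  0.006]
side (297, 198) [ 0.656 -0.126  0.006]
scene (318, 233) [ 0.591 -0.06   0.006]
scene (391, 254) [ 0.436 -0.061  0.006]
scene (349, 149) [ 0.665 -0.408  0.006]
scene (437, 168) [ 0.431 -0.409  0.006]
scene (405, 230) [ 0.433 -0.143  0.006]
scene (304, 208) [ 0.655 -0.125  0.006]Traceback (most recent call last):
  File "<stdin>", line 7, in <module>
  File "h.py", line 14, in grid
    i=int((x1-x)*s);im[i,::4]=(0,0,255);cv2.putText(im,f"{x:.2f}",(0,i),0,.4,(0,0,255))
                    ~~^^^^^^^
IndexError: index 600 is out of bounds for axis 0 with size 600
```

```bash
sed -i 's/i=int((x1-x)\*s)/i=min(int((x1-x)*s),len(im)-1)/;s/j=int((y1-y)\*s)/j=min(int((y1-y)*s),im.shape[1]-1)/' h.py
python3 - <<'E'
from h import *
d=pickle.load(open("c0.pkl","rb"));c=d["side"]
b=(.25,.75,-.45,.15,1200)
cv2.imwrite("pics/td.png",grid(topdown(c,*b,.016),*b))
E
```

```text
(no output)
```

View pics/td.png

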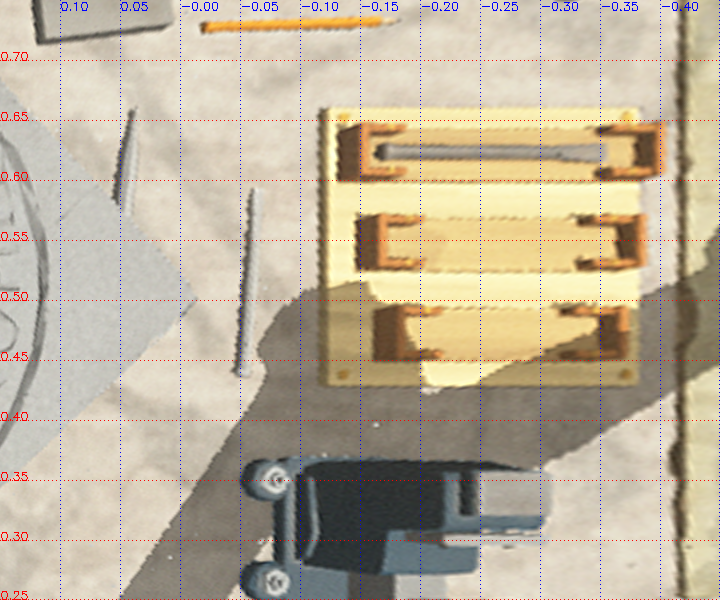

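Emit:
{"method": "servo_tool", "body": {"targets": [[0.5, 1, 1, 0.12, 87], [1.2, 2, 2.5, 0.24, 87], [2, 3, 3, 0.36, 87], [2.8, 4, 3, 0.48, 87], [3.6, 5, 3, 0.6, 87]]}}

```text
time_s: 0.57
tcp_pos: [0.3033, -0.4487, 0.3315]
ee_rot: [[-0.598, -0.802, 0.003], [-0.802, 0.598, -0.003], [0.001, -0.004, -1.0]]
wrist_force: [1.3, 0.5, -0.1]
gripper_width: 0.999
gripper_force: 0.0
```

The rectified view puts the cradle centrelines at x≈0.624 (long), 0.549 (medium) and 0.474 (short), all near y≈-0.255. The short chisel runs (0.44,-0.05)-(0.594,-0.06). The long one starts near (0.66,0.04), with the rest hidden by the stone.

Emit:
{"method": "servo_tool", "body": {"targets": [[1, 1.1, 0, 0.12, 87], [2, 2.2, 0, 0.24, 87], [3, 3.3, 0, 0.36, 87], [4, 4.4, 0.5, 0.48, 87], [5, 5.5, 1, 0.6, 87]]}}

```text
time_s: 0.98
tcp_pos: [0.4405, -0.2956, 0.3526]
ee_rot: [[-0.039, -0.999, -0.002], [-0.999, 0.039, 0.001], [-0.001, 0.002, -1.0]]
wrist_force: [1.7, -0.5, -0.1]
gripper_width: 1.001
gripper_force: 0.0
```

Emit:
{"method": "servo_tool", "body": {"targets": [[0.9, 0.9, 0, 0.045, 87], [1.8, 1.8, 0, 0.045, 87], [2.7, 2.7, 0, 0.045, 87], [3, 3.2, 0, 0.045, 87], [3, 3.2, 0, 0.045, 87]]}}

```text
time_s: 1.4
tcp_pos: [0.532, -0.1987, 0.352]
ee_rot: [[0.004, -1.0, -0.002], [-1.0, -0.004, 0.001], [-0.001, 0.002, -1.0]]
wrist_force: [-0.5, 0.3, 0.1]
gripper_width: 0.998
gripper_force: 0.0
```

```bash
python3 - <<'E'
from station import r
from h import *
c=r.capture("wrist");pickle.dump(c,open("c1.pkl","wb"))
print(r.sense()["tcp_pos"],np.array(c["world_from_camera"]).round(3).tolist())
b=(.38,.75,-.42,.2,1250)
cv2.imwrite("pics/td1.png",grid(topdown(c,*b,.016),*b))
E
```

```text
[ 0.53087274 -0.20011841  0.352359  ] [[-1.0, -0.004, -0.002, 0.533], [-0.004, 0.96, 0.28, -0.275], [0.001, 0.28, -0.96, 0.497], [0.0, 0.0, 0.0, 1.0]]
```

View pics/td1.png

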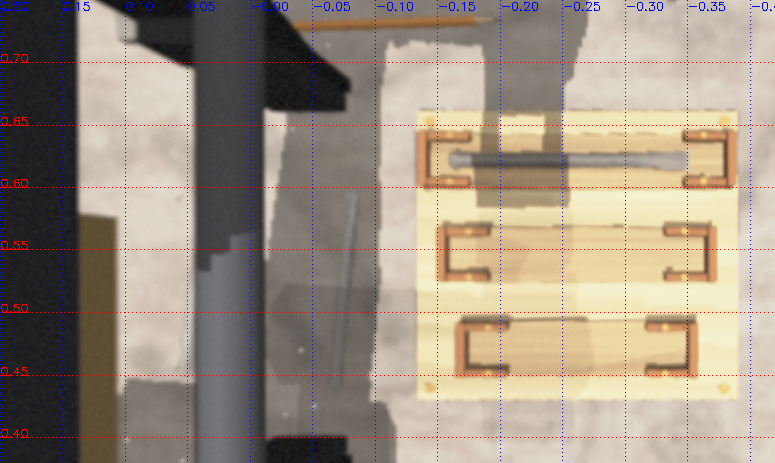

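From close by, the cradle centres are (0.622, 0.547, 0.472; y≈-0.261), and the rack is square to the axes. The gouge's middle is at about (0.623,-0.2545). I'm fetching it now.

Emit:
{"method": "servo_tool", "body": {"targets": [[0.6, -0.36, -1.1, 0, 50], [1.2, -0.72, -2.2, 0, 50], [1.8, -1.1, -3.3, 0, 50], [2.4, -1.5, -4.4, 0, 50], [3.05, -1.82, -5.5, 0, 50]]}}

```text
time_s: 1.87
tcp_pos: [0.6211, -0.2583, 0.1871]
ee_rot: [[-0.002, -1.0, -0.0], [-1.0, 0.002, -0.0], [0.0, 0.0, -1.0]]
wrist_force: [0.9, 0.5, 0.5]
gripper_width: 0.703
gripper_force: 0.0
```

Emit:
{"method": "servo_tool", "body": {"targets": [[0, 0, -1, 0, 50], [0, 0, -2, 0, 50], [0, 0, -2.8, 0, 50], [0, 0, -3.3, 0, 50], [0, 0, -3.3, 0, 50]]}}

```text
time_s: 2.28
tcp_pos: [0.618, -0.2569, 0.0846]
ee_rot: [[-0.002, -1.0, -0.009], [-1.0, 0.002, 0.002], [-0.002, 0.009, -1.0]]
wrist_force: [-1.1, 0.2, -0.6]
gripper_width: 0.576
gripper_force: 0.0
```

```bash
python3 - <<'E'
from station import r
from h import *
c=r.capture("wrist")
s=r.sense();print(s["time_s"],s["tcp_pos"],s["ee_rot"][:,1])
cv2.imwrite("pics/w2.png",c["pixels"][:,:,::-1])
E
```

```text
2.3333 [ 0.61960054 -0.25725735  0.08731868] [-0.99998722  0.0015148   0.0048228 ]
```

View pics/w2.png

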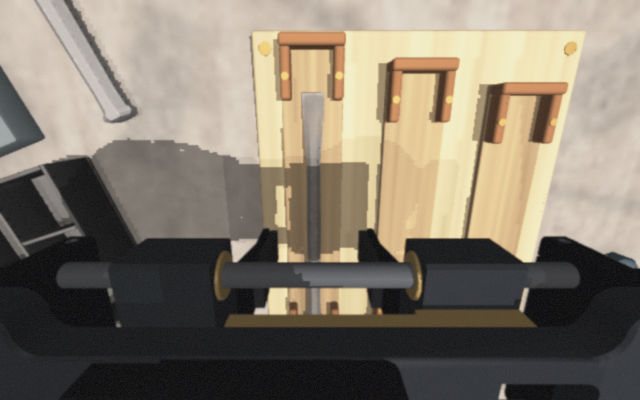

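The gouge (col 313) sits between the fingers (cols 265 and 370), centred well enough. Lower and grip.

Emit:
{"method": "servo_tool", "body": {"targets": [[0.05, 0.05, -0.8, 0, 50], [0.05, 0.1, -1.4, 0, 50], [0.05, 0.1, -1.7, 0, 50], [0.05, 0.1, -1.7, 0, 50], [0.05, 0.1, -1.7, 0, 0]]}}

```text
time_s: 2.75
tcp_pos: [0.6237, -0.254, 0.0396]
ee_rot: [[0.0, -1.0, 0.001], [-1.0, -0.0, -0.001], [0.001, -0.001, -1.0]]
wrist_force: [-0.2, -0.2, -0.2]
gripper_width: 0.548
gripper_force: 0.0
```

Emit:
{"method": "servo_tool", "body": {"targets": [[0, 0, 0, 0, 0], [0, 0, 0, 0, 0], [0, 0, 0, 0, 0], [0, 0, 0, 0, 0], [0, 0, 0, 0, 0]]}}

```text
time_s: 3.17
tcp_pos: [0.6232, -0.2534, 0.0388]
ee_rot: [[0.0, -1.0, 0.001], [-1.0, -0.0, -0.0], [0.0, -0.001, -1.0]]
wrist_force: [-1.2, 1.1, -0.2]
gripper_width: 0.208
gripper_force: 0.3
```

Emit:
{"method": "servo_tool", "body": {"targets": [[0, 0, 0, 0, 0], [0, 0, 0, 0, 0], [0, 0, 0, 0, 0], [0, 0, 0, 0, 0], [0, 0, 0, 0, 0]]}}

```text
time_s: 3.58
tcp_pos: [0.6229, -0.2534, 0.0386]
ee_rot: [[0.0, -1.0, -0.0], [-1.0, -0.0, -0.0], [0.0, 0.0, -1.0]]
wrist_force: [-2.3, 0.6, 4.3]
gripper_width: 0.149
gripper_force: 30.0
```

Held, but about 4 mm high on an octagonal shank. I'll regrip lower.

Emit:
{"method": "servo_tool", "body": {"targets": [[0, 0, 0, 0, 26], [0, 0, 0, 0, 26], [0, 0, -0.06, 0, 26], [0, 0, -0.12, 0, 26], [0, 0, -0.13, 0, 26]]}}

```text
time_s: 4.0
tcp_pos: [0.6228, -0.2532, 0.0335]
ee_rot: [[-0.0, -1.0, -0.001], [-1.0, 0.0, 0.0], [-0.0, 0.001, -1.0]]
wrist_force: [-0.3, -0.1, 0.1]
gripper_width: 0.298
gripper_force: 0.2
```

Emit:
{"method": "servo_tool", "body": {"targets": [[0, 0, 0, 0, 0], [0, 0, 0, 0, 0], [0, 0, 0, 0, 0], [0, 0, 0, 0, 0], [0, 0, 0, 0, 0]]}}

```text
time_s: 4.42
tcp_pos: [0.6231, -0.2533, 0.0343]
ee_rot: [[-0.0, -1.0, 0.0], [-1.0, 0.0, 0.0], [-0.0, -0.0, -1.0]]
wrist_force: [0.1, -0.5, -2.0]
gripper_width: 0.153
gripper_force: 30.0
```

Emit:
{"method": "servo_tool", "body": {"targets": [[0, 0, 0, 0, 0], [0, 0, 0.3, 0, 0], [0, 0, 0.8, 0, 0], [0, 0, 1.3, 0, 0], [0, 0, 1.5, 0, 0]]}}

```text
time_s: 4.83
tcp_pos: [0.6243, -0.2537, 0.0821]
ee_rot: [[0.001, -1.0, 0.004], [-1.0, -0.001, -0.001], [0.001, -0.004, -1.0]]
wrist_force: [0.6, -0.8, -1.5]
gripper_width: 0.161
gripper_force: 30.0
```

Emit:
{"method": "servo_tool", "body": {"targets": [[-0.8, -0.07, 0, 0, 0], [-1.7, -0.15, 0, 0, 0], [-2.4, -0.22, 0, 0, 0], [-2.53, -0.22, 0, 0, 0], [-2.53, -0.22, -0.2, 0, 0]]}}

```text
time_s: 5.25
tcp_pos: [0.5467, -0.2603, 0.0748]
ee_rot: [[-0.0, -1.0, 0.002], [-1.0, 0.0, -0.001], [0.001, -0.002, -1.0]]
wrist_force: [0.9, -0.2, -1.3]
gripper_width: 0.164
gripper_force: 30.0
```

Emit:
{"method": "servo_tool", "body": {"targets": [[0, 0, -0.3, 0, 0], [0, 0, -0.6, 0, 0], [0, 0, -0.6, 0, 0], [0, 0, -0.6, 0, 0], [0, 0, -0.6, 0, 0]]}}

```text
time_s: 5.67
tcp_pos: [0.5477, -0.2599, 0.0548]
ee_rot: [[0.001, -1.0, -0.0], [-1.0, -0.001, -0.0], [0.0, 0.0, -1.0]]
wrist_force: [0.6, -0.4, -1.3]
gripper_width: 0.161
gripper_force: 30.0
```

```bash
python3 - <<'E'
from station import r
from h import *
c=r.capture("wrist")
s=r.sense();print(s["time_s"],s["tcp_pos"])
cv2.imwrite("pics/w3.png",c["pixels"][:,:,::-1])
E
```

```text
5.7167 [ 0.54779093 -0.25992137  0.05518777]
```

View pics/w3.png

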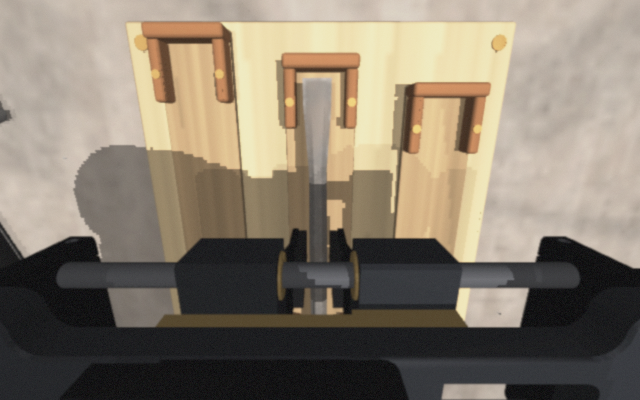

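```bash
python3 - <<'E'
from station import r
from h import *
c=r.capture("wrist")
print(w(c,318,79,.043),w(c,320,68,.03),w(c,290,102,.028),w(c,350,102,.028))
for u,v in((187,38),(448,90)): print(w(c,u,v,.03))
E
```

```text
[ 0.54785042 -0.35577375  0.043     ] [ 0.54673207 -0.36304694  0.03      ] [ 0.56408581 -0.34527024  0.028     ] [ 0.52926265 -0.34527359  0.028     ]
[ 0.61875327 -0.37792776  0.03      ]
[ 0.4741078  -0.35161268  0.03      ]
```

The tip sits 7 mm clear of the end wall (cols 290-350, tip col 318), so it is centred. Lower and release.

Emit:
{"method": "servo_tool", "body": {"targets": [[-0.03, 0, -0.3, 0, 0], [-0.03, 0, -0.55, 0, 0], [-0.03, 0, -0.67, 0, 0], [-0.03, 0, -0.67, 0, 0], [-0.03, 0, -0.67, 0, 0]]}}

```text
time_s: 6.18
tcp_pos: [0.5461, -0.2599, 0.0348]
ee_rot: [[0.0, -1.0, -0.001], [-1.0, -0.0, 0.0], [-0.0, 0.001, -1.0]]
wrist_force: [-0.9, 0.6, -1.6]
gripper_width: 0.158
gripper_force: 30.0
```

Emit:
{"method": "servo_tool", "body": {"targets": [[0, 0, 0, 0, 40], [0, 0, 0, 0, 40], [0, 0, 0, 0, 40], [0, 0, 0.4, 0, 40], [0, 0, 1.3, 0, 40]]}}

```text
time_s: 6.6
tcp_pos: [0.5438, -0.2593, 0.0714]
ee_rot: [[-0.001, -1.0, -0.007], [-1.0, 0.001, 0.002], [-0.002, 0.007, -1.0]]
wrist_force: [0.7, -0.4, 0.2]
gripper_width: 0.424
gripper_force: 0.0
```

Emit:
{"method": "servo_tool", "body": {"targets": [[0, 0, 1, 0, 60], [0, 0, 2, -0.12, 60], [-0.1, 0.4, 3.1, -0.24, 60], [-0.3, 1.2, 4.1, -0.36, 60], [-0.5, 2, 5, -0.48, 60]]}}

```text
time_s: 7.02
tcp_pos: [0.5314, -0.1999, 0.2266]
ee_rot: [[-0.468, -0.883, 0.002], [-0.883, 0.468, -0.001], [-0.001, -0.002, -1.0]]
wrist_force: [0.5, 0.4, 1.1]
gripper_width: 0.667
gripper_force: 0.0
```

Emit:
{"method": "servo_tool", "body": {"targets": [[-0.2, 0.9, 0.9, -0.12, 60], [-0.4, 1.8, 1.8, -0.24, 60], [-0.6, 2.7, 2.7, -0.36, 60], [-0.8, 3.6, 3.6, -0.48, 60], [-1, 4.5, 4.3, -0.6, 60]]}}

```text
time_s: 7.43
tcp_pos: [0.501, -0.064, 0.3563]
ee_rot: [[-0.885, -0.466, 0.004], [-0.466, 0.885, 0.0], [-0.003, -0.002, -1.0]]
wrist_force: [0.1, 0.2, -0.3]
gripper_width: 0.69
gripper_force: 0.0
```

Emit:
{"method": "servo_tool", "body": {"targets": [[0, 0.3, 0, -0.12, 60], [0, 0.5, 0, -0.24, 60], [0, 0.5, 0, -0.36, 60], [0, 0.5, 0, -0.49, 60], [0, 0.5, 0, -0.49, 60]]}}

```text
time_s: 7.85
tcp_pos: [0.5011, -0.0497, 0.3537]
ee_rot: [[-1.0, 0.001, 0.001], [0.001, 1.0, 0.0], [-0.001, 0.0, -1.0]]
wrist_force: [0.3, 0.4, -0.9]
gripper_width: 0.688
gripper_force: 0.0
```

```bash
python3 - <<'E'
from station import r
from h import *
c=r.capture("wrist");pickle.dump(c,open("c2.pkl","wb"))
s=r.sense();print(s["time_s"],s["tcp_pos"],s["ee_rot"][:,1],np.array(c["world_from_camera"])[:3,3])
b=(.36,.76,-.4,.2,1250)
cv2.imwrite("pics/td2.png",grid(topdown(c,*b,.008),*b))
E
```

```text
7.9 [ 0.5011593  -0.04986518  0.35361062] [-2.96716503e-03  9.99995578e-01  1.98703306e-04] [ 0.42466571 -0.04960227  0.49862322]
```

View pics/td2.png

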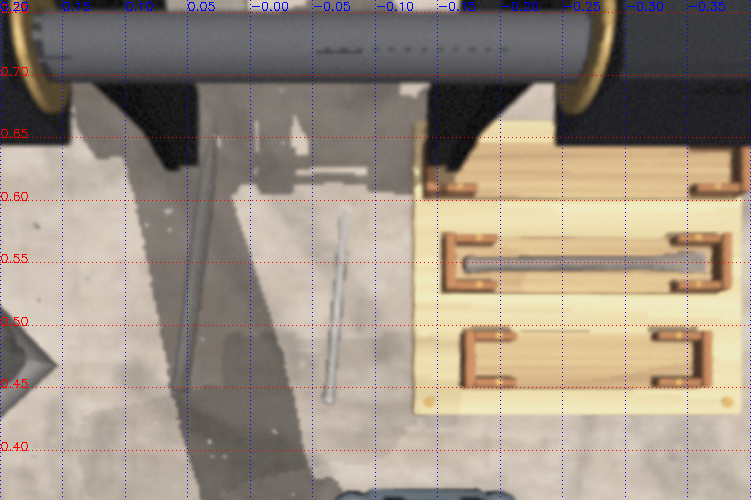

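The overhead view shows the gouge lying in its medium cradle. The long chisel runs (0.448,0.056)-(0.664,0.031) and the short one (0.4385,-0.0625)-(0.5935,-0.076). The stone's corner lies near (0.46,0.10), about 0.13 high, so I'll grip the long chisel slightly toward +x.

Emit:
{"method": "servo_tool", "body": {"targets": [[0.7, 1, -0.5, -0.115, 50], [1.4, 2, -1, -0.115, 50], [2.1, 3, -1.6, -0.115, 50], [2.17, 3.06, -2.6, -0.115, 50], [2.17, 3.06, -3.6, -0.115, 50]]}}

```text
time_s: 8.32
tcp_pos: [0.5679, 0.0436, 0.2442]
ee_rot: [[-0.994, 0.109, 0.002], [0.109, 0.994, 0.001], [-0.002, 0.001, -1.0]]
wrist_force: [-0.0, 0.1, -0.5]
gripper_width: 0.58
gripper_force: 0.0
```

Emit:
{"method": "servo_tool", "body": {"targets": [[0, 0, -1, 0, 50], [0, 0, -2, 0, 50], [0, 0, -3, 0, 50], [0, 0, -4, 0, 50], [0, 0, -4, 0, 50]]}}

```text
time_s: 8.73
tcp_pos: [0.5623, 0.0407, 0.1193]
ee_rot: [[-0.994, 0.113, -0.012], [0.113, 0.994, -0.003], [0.012, -0.004, -1.0]]
wrist_force: [-1.9, -0.9, -1.0]
gripper_width: 0.576
gripper_force: 0.0
```

```bash
python3 - <<'E'
from station import r
from h import *
c=r.capture("wrist")
s=r.sense();print(s["time_s"],s["tcp_pos"],s["ee_rot"][:,1],s["joints"])
cv2.imwrite("pics/w4.png",c["pixels"][:,:,::-1])
pickle.dump(c,open("c3.pkl","wb"))
E
```

```text
8.7833 [0.56449397 0.04101554 0.12260779] [ 0.11218868  0.99368205 -0.00311273] [ 2.05484779e+01  2.29259333e+01 -1.66587215e+01 -1.75345250e-02
 -5.08350111e+01 -1.16979476e+02]
```

View pics/w4.png

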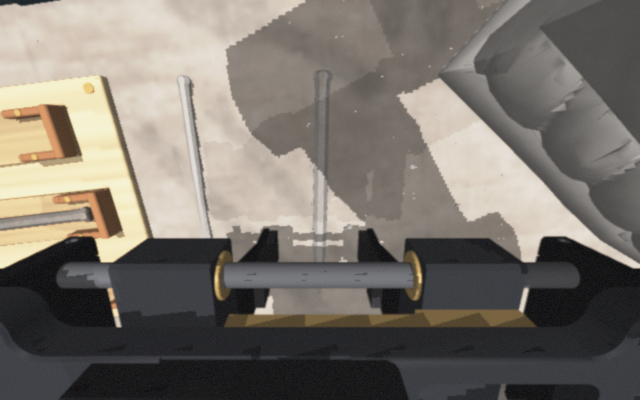

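```bash
python3 - <<'E'
from h import *
c=pickle.load(open("c3.pkl","rb"))
for p in((440,72),(540,160),(635,260)):print(p,[w(c,*p,z).round(3)[:2].tolist() for z in(0,.05,.13)])
print(w(c,323,72,.006),w(c,321,200,.006),w(c,184,78,.005),w(c,207,225,.005))
E
```

```text
(440, 72) [[0.459, 0.159], [0.465, 0.138], [0.473, 0.105]]
(540, 160) [[0.546, 0.253], [0.536, 0.214], [0.518, 0.153]]
(635, 260) [[0.663, 0.36], [0.63, 0.302], [0.577, 0.208]]
[0.44832551 0.05782348 0.006     ] [0.56055837 0.04368029 0.006     ] [ 0.43928075 -0.06147582  0.005     ] [ 0.5737132  -0.07117083  0.005     ]
```

The stone's base corner is really at (0.459,0.159) on the bench (pixel 440,72), so there is ample room. The chisel (col 321) is centred between the fingers. Descending.

Emit:
{"method": "servo_tool", "body": {"targets": [[-0.1, 0.05, -1, -0.01, 50], [-0.25, 0.08, -2, -0.01, 50], [-0.25, 0.08, -2.7, -0.01, 50], [-0.25, 0.08, -3.2, -0.01, 50], [-0.25, 0.08, -3.3, -0.01, 50]]}}

```text
time_s: 9.2
tcp_pos: [0.559, 0.0442, 0.0259]
ee_rot: [[-0.992, 0.122, -0.001], [0.122, 0.992, -0.001], [0.001, -0.001, -1.0]]
wrist_force: [0.6, -0.6, 0.5]
gripper_width: 0.577
gripper_force: 0.0
```

Emit:
{"method": "servo_tool", "body": {"targets": [[0, 0, 0, 0, 50], [0, 0, 0, 0, 50], [0, 0, 0, 0, 50], [0, 0, 0, 0, 50], [0, 0, 0, 0, 50]]}}

```text
time_s: 9.62
tcp_pos: [0.5596, 0.0445, 0.0275]
ee_rot: [[-0.992, 0.124, 0.002], [0.124, 0.992, 0.001], [-0.002, 0.001, -1.0]]
wrist_force: [-0.6, 0.2, 0.3]
gripper_width: 0.573
gripper_force: 0.0
```

Emit:
{"method": "servo_tool", "body": {"targets": [[-0.06, 0, -0.12, 0, 50], [-0.06, 0, -0.25, 0, 50], [-0.06, 0, -0.25, 0, 0], [-0.06, 0, -0.25, 0, 0], [-0.06, 0, -0.25, 0, 0]]}}

```text
time_s: 10.03
tcp_pos: [0.557, 0.0442, 0.0186]
ee_rot: [[-0.992, 0.124, -0.0], [0.124, 0.992, -0.0], [0.0, -0.0, -1.0]]
wrist_force: [0.2, 0.7, -0.7]
gripper_width: 0.429
gripper_force: 0.0
```

Emit:
{"method": "servo_tool", "body": {"targets": [[0, 0, 0, 0, 0], [0, 0, 0, 0, 0], [0, 0, 0, 0, 0], [0, 0, 0, 0, 0], [0, 0, 0, 0, 0]]}}

```text
time_s: 10.45
tcp_pos: [0.5571, 0.0442, 0.0188]
ee_rot: [[-0.992, 0.124, 0.0], [0.124, 0.992, -0.0], [-0.0, -0.0, -1.0]]
wrist_force: [-0.6, -1.7, -0.6]
gripper_width: 0.155
gripper_force: 30.0
```

Emit:
{"method": "servo_tool", "body": {"targets": [[0, 0, 0, 0, 0], [0, 0, 0, 0, 0], [0, 0, 0.2, 0, 0], [0, 0, 0.7, 0, 0], [0, 0, 1.4, 0, 0]]}}

```text
time_s: 10.87
tcp_pos: [0.5554, 0.0438, 0.0596]
ee_rot: [[-0.992, 0.124, -0.005], [0.124, 0.992, -0.001], [0.005, -0.002, -1.0]]
wrist_force: [1.3, -0.3, -2.0]
gripper_width: 0.153
gripper_force: 30.0
```

Emit:
{"method": "servo_tool", "body": {"targets": [[0, 0, 1.2, 0, 0], [0, 0, 2.3, 0.12, 0], [0, -0.5, 3, 0.24, 0], [0.2, -1.2, 3, 0.36, 0], [0.4, -2, 3, 0.48, 0]]}}

```text
time_s: 11.28
tcp_pos: [0.5698, -0.0153, 0.1533]
ee_rot: [[-0.935, -0.356, 0.004], [-0.356, 0.935, 0.002], [-0.005, -0.0, -1.0]]
wrist_force: [-0.1, -0.4, -3.1]
gripper_width: 0.15
gripper_force: 30.0
```

Emit:
{"method": "servo_tool", "body": {"targets": [[0.2, -0.9, 0, 0.12, 0], [0.4, -1.8, 0, 0.24, 0], [0.6, -2.7, 0, 0.36, 0], [0.8, -3.6, 0, 0.48, 0], [1, -4.5, 0, 0.6, 0]]}}

```text
time_s: 11.7
tcp_pos: [0.5988, -0.1519, 0.1507]
ee_rot: [[-0.572, -0.82, -0.001], [-0.82, 0.572, 0.001], [-0.0, 0.001, -1.0]]
wrist_force: [-0.0, -0.4, -1.3]
gripper_width: 0.155
gripper_force: 30.0
```

Emit:
{"method": "servo_tool", "body": {"targets": [[0.2, -0.9, 0, 0.12, 0], [0.4, -1.8, 0, 0.24, 0], [0.6, -2.7, 0, 0.36, 0], [0.7, -3.4, 0, 0.48, 0], [0.7, -3.6, 0, 0.6, 0]]}}

```text
time_s: 12.12
tcp_pos: [0.6198, -0.2618, 0.1501]
ee_rot: [[-0.012, -1.0, -0.001], [-1.0, 0.012, -0.0], [0.0, 0.001, -1.0]]
wrist_force: [0.5, -0.0, -1.5]
gripper_width: 0.151
gripper_force: 30.0
```

Lower to above the cradle, then check the alignment.

Emit:
{"method": "servo_tool", "body": {"targets": [[0, 0, -1, 0.012, 0], [0, 0, -2, 0.012, 0], [0, 0, -2.8, 0.012, 0], [0, 0, -3.1, 0.012, 0], [0, 0, -3.1, 0.012, 0]]}}

```text
time_s: 12.53
tcp_pos: [0.6179, -0.2582, 0.0546]
ee_rot: [[-0.004, -1.0, -0.007], [-1.0, 0.004, 0.002], [-0.002, 0.007, -1.0]]
wrist_force: [-0.7, 0.4, -2.6]
gripper_width: 0.15
gripper_force: 30.0
```

Emit:
{"method": "servo_tool", "body": {"targets": [[0, 0, 0, 0, 0], [0, 0, 0, 0, 0], [0, 0, 0, 0, 0], [0, 0, 0, 0, 0], [0, 0, 0, 0, 0]]}}

```text
time_s: 12.95
tcp_pos: [0.6207, -0.2588, 0.0591]
ee_rot: [[-0.003, -1.0, 0.002], [-1.0, 0.003, -0.0], [0.0, -0.002, -1.0]]
wrist_force: [0.4, 0.2, -1.4]
gripper_width: 0.154
gripper_force: 30.0
```

```bash
python3 - <<'E'
from station import r
from h import *
c=r.capture("wrist");pickle.dump(c,open("c4.pkl","wb"))
s=r.sense();print(s["time_s"],s["tcp_pos"],s["ee_rot"][:,1])
cv2.imwrite("pics/w5.png",c["pixels"][:,:,::-1])
E
```

```text
13.0 [ 0.62048749 -0.25873975  0.05879462] [-0.99999468  0.00285462 -0.00157619]
```

View pics/w5.png

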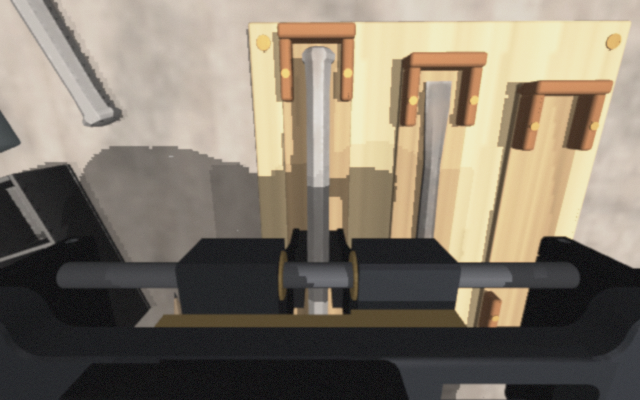

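```bash
python3 - <<'E'
from h import *
c=pickle.load(open("c4.pkl","rb"))
print("end",w(c,319,47,.048),"wall",w(c,317,39,.03),"fences",w(c,286,100,.028),w(c,348,100,.028))
print("short fences",w(c,527,148,.028),w(c,588,148,.028),"wall",w(c,565,95,.03))
print("med fences",w(c,409,124,.028),w(c,470,124,.028))
E
```

```text
end [ 0.6199024  -0.36933168  0.048     ] wall [ 0.62095789 -0.37726736  0.03      ] fences [ 0.63946587 -0.34552561  0.028     ] [ 0.60272423 -0.34540227  0.028     ]
short fences [ 0.49113499 -0.31695804  0.028     ] [ 0.45344352 -0.3168464   0.028     ] wall [ 0.47674624 -0.34760935  0.03      ]
med fences [ 0.56541427 -0.3315504   0.028     ] [ 0.5285115  -0.33143364  0.028     ]
```

Aligned: the end is 8 mm from the wall, and col 319 lies between the fences at 286-348. Lower and release.

Emit:
{"method": "servo_tool", "body": {"targets": [[0, -0.03, -0.3, 0, 0], [0, -0.03, -0.55, 0, 0], [0, -0.03, -0.7, 0, 0], [0, -0.03, -0.78, 0, 0], [0, -0.03, -0.78, 0, 0]]}}

```text
time_s: 13.42
tcp_pos: [0.6195, -0.2595, 0.0348]
ee_rot: [[-0.002, -1.0, -0.002], [-1.0, 0.002, -0.0], [0.0, 0.002, -1.0]]
wrist_force: [-2.3, 0.9, 4.6]
gripper_width: 0.151
gripper_force: 30.0
```

Emit:
{"method": "servo_tool", "body": {"targets": [[0, 0, 0, 0, 0], [0, 0, 0, 0, 0], [0, 0, 0, 0, 0], [0, 0, 0, 0, 0], [0, 0, 0, 0, 0]]}}

```text
time_s: 13.83
tcp_pos: [0.6194, -0.2595, 0.0348]
ee_rot: [[-0.003, -1.0, -0.002], [-1.0, 0.003, 0.0], [-0.0, 0.002, -1.0]]
wrist_force: [-2.6, 1.8, 4.9]
gripper_width: 0.154
gripper_force: 30.0
```

Emit:
{"method": "servo_tool", "body": {"targets": [[0, 0, 0, 0, 40], [0, 0, 0, 0, 40], [0, 0, 0, 0, 40], [0, 0, 0.5, 0, 40], [0, 0, 1.4, 0, 40]]}}

```text
time_s: 14.25
tcp_pos: [0.6178, -0.2591, 0.0726]
ee_rot: [[-0.004, -1.0, -0.008], [-1.0, 0.004, 0.002], [-0.002, 0.008, -1.0]]
wrist_force: [0.0, -0.2, 0.0]
gripper_width: 0.422
gripper_force: 0.0
```

Emit:
{"method": "servo_tool", "body": {"targets": [[0, 0, 1.2, -0.1, 50], [-0.2, 0.4, 2.2, -0.22, 50], [-0.6, 1.2, 3, -0.34, 50], [-1, 2, 3.1, -0.46, 50], [-1.4, 2.8, 3.1, -0.58, 50]]}}

```text
time_s: 14.67
tcp_pos: [0.5791, -0.1752, 0.1717]
ee_rot: [[-0.556, -0.831, 0.006], [-0.831, 0.556, -0.001], [-0.003, -0.005, -1.0]]
wrist_force: [0.1, 0.9, -0.5]
gripper_width: 0.571
gripper_force: 0.0
```

Emit:
{"method": "servo_tool", "body": {"targets": [[-0.4, 0.8, 0, -0.12, 50], [-0.8, 1.6, 0, -0.24, 50], [-1.2, 2.4, 0, -0.36, 50], [-1.6, 3, 0, -0.48, 50], [-2, 3.5, 0, -0.6, 50]]}}

```text
time_s: 15.08
tcp_pos: [0.5177, -0.0694, 0.1693]
ee_rot: [[-0.928, -0.373, 0.001], [-0.373, 0.928, 0.0], [-0.001, -0.0, -1.0]]
wrist_force: [0.3, 0.2, -0.1]
gripper_width: 0.574
gripper_force: 0.0
```

Emit:
{"method": "servo_tool", "body": {"targets": [[0, 0, 0, -0.12, 50], [0, 0, 0, -0.24, 50], [0, 0, 0, -0.36, 50], [0, 0, 0, -0.47, 50], [0, 0, 0, -0.47, 50]]}}

```text
time_s: 15.5
tcp_pos: [0.5183, -0.0705, 0.1693]
ee_rot: [[-0.996, 0.084, 0.001], [0.084, 0.996, 0.0], [-0.0, 0.0, -1.0]]
wrist_force: [-0.3, 0.6, -0.5]
gripper_width: 0.576
gripper_force: 0.0
```

```bash
python3 - <<'E'
from station import r
from h import *
c=r.capture("wrist");pickle.dump(c,open("c5.pkl","wb"))
s=r.sense();print(s["time_s"],s["tcp_pos"],s["ee_rot"][:,1])
b=(.40,.70,-.2,.2,1250)
im=topdown(c,.40,.56,-.14,0.02,2500,.006)
g=cv2.cvtColor(im,6)
# columns of brightest ridge per x
for x in(.43,.435,.44,.445,.45,.46,.47,.48,.49,.5):
    i=int((.56-x)*2500);row=g[i-3:i+4].mean(0).astype(int);print(x,row[100:330:6].tolist())
E
```

```text
15.55 [ 0.51828466 -0.07060437  0.16925522] [7.97622771e-02 9.96813914e-01 2.56659051e-05]
0.43 [107, 106, 107, 107, 108, 108, 109, 112, 122, 106, 106, 106, 105, 105, 103, 102, 103, 102, 105, 105, 106, 107, 165, 186, 185, 186, 187, 185, 183, 180, 179, 176, 173, 171, 167, 167, 166, 167, 168]
0.435 [107, 109, 107, 105, 106, 107, 106, 107, 108, 106, 107, 105, 104, 104, 104, 102, 101, 102, 101, 101, 103, 160, 180, 177, 176, 176, 178, 174, 168, 170, 172, 172, 170, 167, 165, 165, 165, 167, 169]
0.44 [108, 110, 108, 108, 107, 105, 106, 106, 104, 105, 104, 103, 103, 103, 101, 100, 92, 103, 114, 122, 162, 179, 180, 179, 180, 182, 181, 180, 179, 183, 188, 187, 183, 182, 180, 181, 180, 178, 176]
0.445 [103, 102, 102, 104, 105, 105, 104, 103, 101, 101, 99, 97, 99, 101, 100, 98, 93, 97, 177, 166, 146, 187, 192, 192, 191, 189, 190, 192, 194, 195, 193, 192, 189, 187, 187, 186, 185, 184, 185]
0.45 [104, 103, 103, 101, 100, 99, 100, 102, 102, 102, 100, 100, 98, 98, 101, 102, 99, 135, 187, 174, 160, 179, 185, 186, 187, 186, 189, 191, 195, 196, 194, 192, 189, 189, 190, 189, 188, 182, 177]
0.46 [102, 10
[... 278 characters left out ...]
 153, 188, 160, 149, 174, 176, 174, 174, 175, 173, 174, 175, 176, 176, 176, 172, 169, 167, 166, 166, 169]
0.48 [101, 99, 97, 95, 100, 138, 159, 158, 164, 169, 175, 179, 180, 182, 178, 178, 175, 171, 146, 181, 171, 157, 170, 170, 175, 174, 175, 174, 175, 173, 171, 170, 165, 160, 152, 151, 153, 155, 157]
0.49 [92, 90, 91, 99, 148, 162, 164, 170, 175, 180, 185, 189, 188, 186, 187, 185, 180, 177, 143, 168, 180, 144, 156, 178, 180, 180, 177, 175, 173, 171, 169, 167, 166, 163, 162, 161, 160, 161, 161]
0.5 [104, 109, 107, 160, 175, 180, 184, 188, 187, 186, 185, 185, 185, 186, 184, 184, 179, 179, 165, 153, 182, 157, 162, 173, 173, 170, 164, 158, 151, 157, 165, 164, 163, 163, 166, 170, 173, 173, 173]
```

Emit:
{"method": "servo_tool", "body": {"targets": [[0, 0, -1.1, 0, 50], [0, 0, -2.2, 0, 50], [0, 0, -3.2, 0, 50], [0, 0.03, -4.2, 0, 50], [0, 0.03, -4.6, 0, 50]]}}

```text
time_s: 15.97
tcp_pos: [0.5158, -0.07, 0.0276]
ee_rot: [[-0.997, 0.08, -0.006], [0.08, 0.997, -0.001], [0.006, -0.001, -1.0]]
wrist_force: [-1.1, 0.3, 0.4]
gripper_width: 0.574
gripper_force: 0.0
```

Emit:
{"method": "servo_tool", "body": {"targets": [[0, 0, 0, 0, 50], [0, 0, 0, 0, 50], [0, 0, 0, 0, 50], [0, 0, 0, 0, 50], [0, 0, 0, 0, 50]]}}

```text
time_s: 16.38
tcp_pos: [0.5191, -0.0696, 0.0328]
ee_rot: [[-0.997, 0.081, 0.003], [0.081, 0.997, 0.0], [-0.003, 0.001, -1.0]]
wrist_force: [0.1, -0.3, -1.0]
gripper_width: 0.578
gripper_force: 0.0
```

Emit:
{"method": "servo_tool", "body": {"targets": [[0, 0, -0.25, 0, 50], [0, 0, -0.46, 0, 50], [0, 0, -0.46, 0, 50], [0, 0, -0.46, 0, 0], [0, 0, -0.46, 0, 0]]}}

```text
time_s: 16.8
tcp_pos: [0.5182, -0.0698, 0.0175]
ee_rot: [[-0.997, 0.082, 0.0], [0.082, 0.997, -0.0], [-0.0, -0.0, -1.0]]
wrist_force: [-0.3, -0.5, 2.7]
gripper_width: 0.495
gripper_force: 0.9
```

Emit:
{"method": "servo_tool", "body": {"targets": [[0, 0, 0, 0, 0], [0, 0, 0, 0, 0], [0, 0, 0, 0, 0], [0, 0, 0, 0, 0], [0, 0, 0, 0, 0]]}}

```text
time_s: 17.22
tcp_pos: [0.5179, -0.0698, 0.0175]
ee_rot: [[-0.997, 0.082, -0.0], [0.082, 0.997, 0.0], [0.0, -0.0, -1.0]]
wrist_force: [-0.2, 0.8, 0.6]
gripper_width: 0.128
gripper_force: 0.5
```

Emit:
{"method": "servo_tool", "body": {"targets": [[0, 0, 0, 0, 0], [0, 0, 0, 0, 0], [0, 0, 0, 0, 0], [0, 0, 0.3, 0, 0], [0, 0, 1, 0, 0]]}}

```text
time_s: 17.63
tcp_pos: [0.5158, -0.07, 0.0458]
ee_rot: [[-0.997, 0.083, -0.007], [0.083, 0.997, -0.001], [0.007, -0.001, -1.0]]
wrist_force: [-0.6, -0.6, 0.2]
gripper_width: 0.102
gripper_force: 30.0
```

Emit:
{"method": "servo_tool", "body": {"targets": [[0, 0, 1.2, 0, 0], [0, 0, 2.4, 0.1, 0], [0, 0, 3.6, 0.22, 0], [0, -0.4, 4.6, 0.34, 0], [0, -1.2, 5.2, 0.46, 0]]}}

```text
time_s: 18.05
tcp_pos: [0.5194, -0.1048, 0.2084]
ee_rot: [[-0.926, -0.378, 0.007], [-0.378, 0.926, 0.0], [-0.006, -0.002, -1.0]]
wrist_force: [0.4, -0.4, -1.5]
gripper_width: 0.102
gripper_force: 30.0
```

Emit:
{"method": "servo_tool", "body": {"targets": [[0, -0.8, 0, 0.12, 0], [0, -1.6, 0, 0.24, 0], [0, -2.4, 0, 0.36, 0], [0, -3.2, 0, 0.48, 0], [-0.2, -4, 0, 0.6, 0]]}}

```text
time_s: 18.47
tcp_pos: [0.5122, -0.2268, 0.204]
ee_rot: [[-0.554, -0.833, 0.001], [-0.833, 0.554, 0.0], [-0.0, -0.0, -1.0]]
wrist_force: [1.1, -0.5, -1.1]
gripper_width: 0.104
gripper_force: 30.0
```

Emit:
{"method": "servo_tool", "body": {"targets": [[-0.3, -0.5, 0, 0.12, 0], [-0.8, -1, 0, 0.24, 0], [-1.25, -1.17, 0, 0.36, 0], [-1.25, -1.17, 0, 0.48, 0], [-1.25, -1.17, 0, 0.59, 0]]}}

```text
time_s: 18.88
tcp_pos: [0.4732, -0.2613, 0.204]
ee_rot: [[0.001, -1.0, -0.0], [-1.0, -0.001, 0.0], [-0.0, 0.0, -1.0]]
wrist_force: [0.4, 0.4, -0.3]
gripper_width: 0.105
gripper_force: 30.0
```

Emit:
{"method": "servo_tool", "body": {"targets": [[0, 0, 0, 0, 0], [0, 0, 0, 0, 0], [0, 0, 0, 0, 0], [0, 0, 0, 0, 0], [0, 0, 0, 0, 0]]}}

```text
time_s: 19.3
tcp_pos: [0.4746, -0.2607, 0.2036]
ee_rot: [[-0.004, -1.0, -0.0], [-1.0, 0.004, 0.0], [-0.0, 0.0, -1.0]]
wrist_force: [0.1, 0.2, -0.2]
gripper_width: 0.104
gripper_force: 30.0
```

Emit:
{"method": "servo_tool", "body": {"targets": [[0, 0, -1.1, 0, 0], [-0.05, 0, -2.2, 0, 0], [-0.05, 0, -3.2, 0, 0], [-0.05, 0, -4.2, 0, 0], [-0.05, 0, -4.8, 0, 0]]}}

```text
time_s: 19.72
tcp_pos: [0.4715, -0.2602, 0.0566]
ee_rot: [[-0.004, -1.0, -0.004], [-1.0, 0.004, 0.001], [-0.001, 0.004, -1.0]]
wrist_force: [-0.0, -0.2, -1.6]
gripper_width: 0.106
gripper_force: 30.0
```

Emit:
{"method": "servo_tool", "body": {"targets": [[0, 0, 0, 0, 0], [0, 0, 0, 0, 0], [0, 0, 0, 0, 0], [0, 0, 0, 0, 0], [0, 0, 0, 0, 0]]}}

```text
time_s: 20.13
tcp_pos: [0.4742, -0.2611, 0.0612]
ee_rot: [[-0.003, -1.0, 0.003], [-1.0, 0.003, -0.001], [0.001, -0.003, -1.0]]
wrist_force: [0.1, -0.6, -0.7]
gripper_width: 0.105
gripper_force: 30.0
```

```bash
python3 - <<'E'
from station import r
from h import *
c=r.capture("wrist");pickle.dump(c,open("c6.pkl","wb"))
s=r.sense();print(s["time_s"],s["tcp_pos"],s["ee_rot"][:,1])
im=c["pixels"][60:240,220:440][:,:,::-1]
cv2.imwrite("pics/w6.png",cv2.resize(im,None,fx=3,fy=3))
E
```

```text
20.1833 [ 0.47395953 -0.26100993  0.06104059] [-0.99999152  0.00290676 -0.00291812]
```

View pics/w6.png

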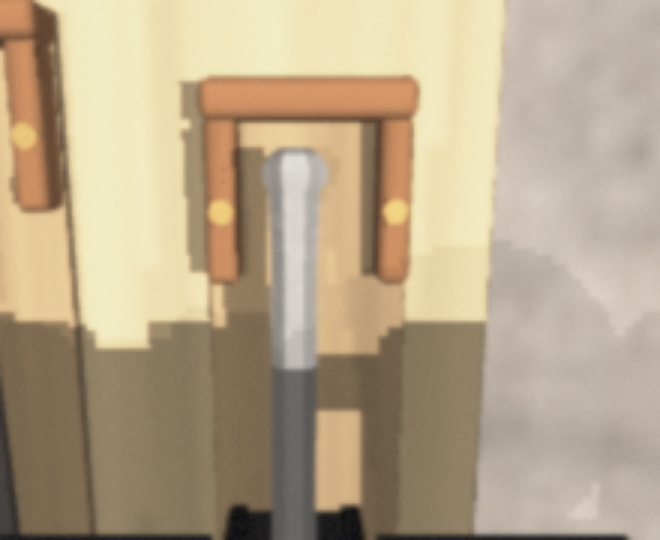

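The short chisel's end (crop 295,150) hangs over the short cradle, slightly left of the middle between the fences (238-382). I'll work out the shift.

```bash
python3 - <<'E'
from h import *
c=pickle.load(open("c6.pkl","rb"))
f=lambda u,v,z:w(c,220+u/3,60+v/3,z).round(4)
print("end",f(295,150,.049),"wall",f(310,119,.03),"fl",f(238,240,.028),f(382,240,.028))
E
```

```text
end [ 0.4738 -0.3416  0.049 ] wall [ 0.4709 -0.348   0.03  ] fl [ 0.4857 -0.3244  0.028 ] [ 0.4558 -0.3243  0.028 ]
```

Emit:
{"method": "servo_tool", "body": {"targets": [[-0.05, 0, -0.3, 0, 0], [-0.08, 0, -0.6, 0, 0], [-0.08, 0, -0.8, 0, 0], [-0.08, 0, -0.87, 0, 0], [-0.08, 0, -0.87, 0, 0]]}}

```text
time_s: 20.6
tcp_pos: [0.4696, -0.2606, 0.0334]
ee_rot: [[-0.003, -1.0, -0.003], [-1.0, 0.003, 0.0], [-0.0, 0.003, -1.0]]
wrist_force: [-2.6, 1.0, 7.0]
gripper_width: 0.099
gripper_force: 33.7
```

Emit:
{"method": "servo_tool", "body": {"targets": [[0, 0, 0, 0, 0], [0, 0, 0, 0, 0], [0, 0, 0, 0, 0], [0, 0, 0, 0, 0], [0, 0, 0, 0, 0]]}}

```text
time_s: 21.02
tcp_pos: [0.4696, -0.2606, 0.0334]
ee_rot: [[-0.003, -1.0, -0.003], [-1.0, 0.003, 0.001], [-0.001, 0.003, -1.0]]
wrist_force: [-1.7, 1.9, 7.1]
gripper_width: 0.105
gripper_force: 33.5
```

Emit:
{"method": "servo_tool", "body": {"targets": [[0, 0, 0, 0, 40], [0, 0, 0, 0, 40], [0, 0, 0, 0, 40], [0, 0, 0.5, 0, 40], [0, 0, 1.4, 0, 40]]}}

```text
time_s: 21.43
tcp_pos: [0.4679, -0.2603, 0.0726]
ee_rot: [[-0.004, -1.0, -0.008], [-1.0, 0.004, 0.002], [-0.002, 0.008, -1.0]]
wrist_force: [0.9, 0.0, -0.2]
gripper_width: 0.394
gripper_force: 0.0
```

Emit:
{"method": "servo_tool", "body": {"targets": [[0, 0, 1.2, 0, 40], [0, 0, 2.4, 0, 40], [0, 0, 3.6, 0, 40], [0, 0, 4.8, 0, 40], [0, 0, 6, 0, 40]]}}

```text
time_s: 21.85
tcp_pos: [0.4702, -0.2607, 0.2567]
ee_rot: [[-0.003, -1.0, -0.001], [-1.0, 0.003, 0.0], [-0.0, 0.001, -1.0]]
wrist_force: [1.2, -0.1, -0.9]
gripper_width: 0.459
gripper_force: 0.0
```

Emit:
{"method": "servo_tool", "body": {"targets": [[0.8, 0.4, 0.8, 0, 40], [1.6, 0.8, 1.6, 0, 40], [2.2, 1.2, 2.2, 0, 40], [2.2, 1.2, 2.4, 0, 40], [2.2, 1.2, 2.4, 0, 40]]}}

```text
time_s: 22.27
tcp_pos: [0.5379, -0.2245, 0.3282]
ee_rot: [[-0.002, -1.0, 0.002], [-1.0, 0.002, -0.001], [0.0, -0.002, -1.0]]
wrist_force: [-0.1, 0.0, 0.5]
gripper_width: 0.46
gripper_force: 0.0
```

```bash
python3 - <<'E'
from station import r
from h import *
c=r.capture("wrist")
s=r.sense();print(s["time_s"],s["tcp_pos"])
b=(.40,.70,-.42,-.1,2000)
b=(.42,.67,-.41,-.11,2200)
cv2.imwrite("pics/end.png",topdown(c,*b,.022))
E
```

```text
22.3167 [ 0.53664609 -0.22459379  0.32675234]
```

```bash
python3 - <<'E'
import cv2
# numeric check: bright/grey (unsaturated) pixels in each cradle
im=cv2.imread("pics/end.png");hsv=cv2.cvtColor(im,40);import numpy as np
m=((hsv[...,1]<60)&(hsv[...,2]>60)).astype('u1')
n,l,st,ce=cv2.connectedComponentsWithStats(m)
for s,c in zip(st[1:],ce[1:]):
    if s[4]>400:
        x0,y0,w,h=s[:4];print("y %.4f..%.4f len %.4f x %.4f..%.4f"%(-.11-x0/2200,-.11-(x0+w)/2200,w/2200,.67-(y0+h)/2200,.67-y0/2200),s[4])
E
```

```text
y -0.1100..-0.4100 len 0.3000 x 0.4195..0.6700 166638
y -0.1518..-0.3709 len 0.2191 x 0.6105..0.6273 12809
y -0.1673..-0.3573 len 0.1900 x 0.5391..0.5550 9664
y -0.1818..-0.3423 len 0.1605 x 0.4632..0.4755 7166
```

The three chisels measure 219, 190 and 160 mm in the picture. Each lies centred in its own cradle and straight along it.

```bash
python3 -c "
from station import r
print(r.finish_job())"
```

```text
the job is handed in; nothing more can be done
None
```

All three chisels are in their own cradles, confirmed by measuring the last wrist picture. The sharpening slip and pencil were not handled, and I handed the job in at about 22 s of the 64 s allowed; the hand-in gave no verdict.

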